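Fetch a tee fitting from a tip-out bin

ROBOT

A 6-joint arm with a two-finger parallel gripper is mounted at the origin on the work surface. World frame = base frame: x ahead of the robot, y to its left, z up, the work surface at z = 0. Lengths are in m, angles in rad, forces in N, time in s.
With the tool pointing down it reaches from about 0.3 to 0.85 m from the base axis. Payload 5.4 kg.
Tool frame: the origin (TCP) lies between the finger pads; the fingertips stand 11 mm ahead of it and the grasp point (between the pads) lies 8 mm behind it; z points along the fingers, y is the line along which they close (so a half turn about z gives the same grasp; the last joint's range is limited). The gripper opens to 85 mm and grips with 20 to 120 N. Pads are 22 mm wide; open, the fingers measure 114 mm over their backs; the gripper's body (76 mm by 85 mm) begins 54 mm behind the grasp point. The pads swing forward as they close: fully open they stand 13 mm farther back than shut.
Start: joints at [-1.513, 0.158, 1.597, -0, 1.386, -0.21], TCP at [0.152, -0.554, 0.242] pointing down, gripper open.
Joint ranges: [-2.91, 2.91], [-0.94, 2.29], [0.18, 2.7], [-1.29, 4.43], [0.17, 2.64], [-3, 3]. Speed limits (rad/s): [2.57, 2.57, 3.14, 3.14, 3.14, 3.14].

INTERFACE

Orientations are given as a unit quaternion [x, y, z, w].
In Python, from bench import * gives the robot as it stands.
- The arm moves only by the tool drive_tool, never from a script. Its argument "moves" is a list of rows, each an object with "fingers": the closure, from 0 (fully open) to 1 (shut); "travel": the shift along the tool's x, y, z in mm, a list of three; "roll": the turn about the tool's z in rad. In form: [{"fingers": fingers, "travel": [tx, ty, tz], "roll": roll}, ...]. A call has exactly 5 rows; each row shifts and turns the commanded pose from where the row before left it, along the tool's axes as they then stand; what a row does not reach is not made up. A row lasts 1/8 s, in which the tool goes at most 62.5 mm and 10.7 degrees, less where a joint would pass 70% of its speed; a pose out of reach is approached as far as the arm can. A call with a gripper value outside its range is refused whole. The fingers move at their own pace and stop on an object; "newtons" is the grip in N (left out, the last holds). Time passes only in rows, so rows that do not move let the fingers close, or fill a call up. It gives the time, the measured TCP pose, the force, the opening and the grip force at its end, in the units of the state.
- read_state(): the state, without advancing time (a new reading comes with each control period).
- camera(name): name is "side" or "top" or "wrist"; returns (picture, depth): 384x512x3 uint8, blue, green, red; 384x512 float32, m along the optical axis (not along the pixel's ray), 0 where there is no reading.
- get_calibration(name): a dict with "intrinsics" (3x3 intrinsics, pixels), "rvec" (rotation vector, rad) and "tvec" (3), from world to camera coordinates, as OpenCV has them; the wrist camera has in their place "tool_from_camera" (4x4, takes a point from camera to tool coordinates, whose origin is the TCP and whose axes are the flange's). Camera axes: x right, y down, z forward; pixel columns grow to the right and rows downward; lengths in m; the calibration is good to about 2 mm. A picture is of the moment at which its call begins: read the wrist's pose just before it. get_calibration takes no time and is no camera call.
- hand_in(): hands the job in; it is judged then, once.
Trained networks look in the newest picture that a camera, given by its name, has taken for a name from the list of things; names that differ only in an ending like _2 or _b are one class to them, and where a whole thing is asked for, a point or a joint stands for the part that bears it (a point fixed in the world has none). Each returns a list of dicts, best first, with "score" (0 to 1); they miss things now and then, are a little off and sometimes report something else, mostly with a low value. They report only what shows in the picture. A call takes as long as a camera call.
- regions_of(query, camera): "region" (384x512 bool, what is visible of it) and "position" ([row, column] in pixels, amid what is visible of it).
- landmark_of(query, camera): "position" ([row, column] in pixels: a listed point, or the origin of a listed thing).
The state is a dict: "t": time; "q": joint angles; "qvel": joint speeds; "joint_torque": joint torques, N m; "ee_pos": TCP position; "ee_rot": TCP orientation; "force": force on the tool from outside, world axes, zero at the start; "moment": the same for the moment, N m; "width": finger opening in m; "grasp_force": force on a finger pad.
Only numpy, scipy, OpenCV 4.12 (cv2) and the standard library are available. Lean on these libraries where they do the work, as an engineer would, in place of code of your own. Each camera call takes 0.05 s, during which the arm holds its last target. There are 200 camera calls.

TASK

The steel tee fitting lies at the back of one of the two clear tip-out bins in the rack, behind the bin's inner partition. Tilt that bin fully forward by its grey tab, take the tee out and lay it gently (do not drop it) in the empty clear tray, and push the bin fully shut again. Leave the other bin and its straight coupler shut and untouched, and do not disturb the tray, the canister on the rack, the bottle or the jar.

Things in the scene. Friction and masses are not known exactly. Their poses are not given: they have to be found in the camera images.
- rack: White plastic rack holding two tip-out bins, fixed; sizes in mm. 160 deep (x) x 300 wide (y) x 142 high. Origin: centre of its underside; x from its front (robot's side) to its back, y to the left seen from the front, z up. Bins centred at y = +72 (left) and -72 (right). Fixed clear roof, 4 thick, top at z = 142, over x = -17 to +80: it covers the back of a shut bin.
- rack_cheek (a point): Top front corner of the rack's middle upright cheek (rack x -30, y 0, z 138). Cheeks 6 thick stand at y = -144, 0, +144; they reach the roof from x = -30 back to +80, and are only 62 high ahead of that.
- bin_left (a joint): Tilt of the left bin (rad): 0 shut, grows as its top tilts forward to the rack's front (-x); stop at 1.25. Stiff hinge (friction about 0.2 N m, no spring): the 220 g bin stays where it is left. At the stop the fitting slides on to the partition's rear face, clear of the roof and open from above.
- bin_right (a joint): Tilt of the right bin; the same in everything as bin_left.
- bin_left_pivot (a point): Middle of the left bin's pivot line, which runs along rack y at rack x = -75, z = 20. Of the shut bin, from here (u to the back, w up), clear walls 4 thick: floor u 0 to 104, top face w 4; front wall u 0 to 4, w to 115; side walls w to 50, 124 clear between them; back only a low lip, w to 14; partition across the full width at u 45 to 49, w to 33. The fitting lies behind it.
- bin_right_pivot (a point): Middle of the right bin's pivot line (rack x = -75, y = -72, z = 20); the same bin as the left one.
- bin_left_tab (a point): Middle of the top end of the left bin's grey tab (u -6, w 145 from its pivot); moves with the bin. Tab: 60 wide (y), 12 thick (u -12 to 0), w 105 to 145, on top of the front wall. The 58 gap from tab to roof edge lets shut fingers hook behind it from above and pull it forward and down; to shut, push its outer side back and up.
- bin_right_tab (a point): Middle of the top end of the right bin's grey tab, the same as the left one; moves with the bin.
- tee_center (a point): Steel tee pipe fitting, about 90 g: straight run 50 long along its own y, flat-ended collars 28 in diameter at both ends (pipe 22), and a branch 25 long from the run's axis along its own +x with the same collar. Point: middle of the run's axis. Starts flat at the back of one bin, run across the bin, branch to the back. Grip it over its end faces (50).
- coupler_center (a point): Steel straight coupler in the other bin: tube 50 long along its own y, 22 in diameter, with a square 28 x 28 x 16 collar in the middle, no branch. Point: its centre. Bystander.
- tray: Empty open clear plastic tray, loose, 400 g: 120 (x) x 170 (y) x 40 high, walls and floor 4. Origin: centre of its underside; z up.
- canister: Stainless canister with lid, 69 in diameter, 80 high, standing loose on the rack's roof towards its back. Origin: centre of its underside. Bystander.
- bottle: White plastic bottle, 44 in diameter, 120 high, standing on the table on the robot's side of the tray. Origin: centre of its underside. Bystander.
- jar: Amber glass jar, 52 in diameter, 65 high, standing on the table on the robot's side of the tray. Origin: centre of its underside. Bystander.

How it is judged:
On the way, in this order (a step that is already met when the one before it is completed fails the run):
1. the bin that holds the tee is tilted forward by more than 1.0 rad, the tee still in it (((value of joint bin_left above 1 rad and y of tee_center in the frame of rack above 0 m and horizontal distance between tee_center and rack below 0.17 m) or (value of joint bin_right above 1 rad and y of tee_center in the frame of rack below 0 m and horizontal distance between tee_center and rack below 0.17 m))), for 0.2 s.
2. the tee lies in the tray (x of tee_center in the frame of tray between -0.058 and 0.058 m and y of tee_center in the frame of tray between -0.083 and 0.083 m and z of tee_center in the frame of tray below 0.04 m and contact force between tee and tray above 0.1 N), for 0.2 s.
At the end, for the whole second after the job is handed in: The tee lies released and at rest in the tray (its centre inside the tray's walls and less than 35 mm above the tray's underside), both bins are shut to within 0.06 rad, the tray stands flat, the coupler is within 20 mm of where it was, and the canister, bottle and jar are upright (x of tee_center in the frame of tray between -0.058 and 0.058 m and y of tee_center in the frame of tray between -0.083 and 0.083 m and z of tee_center in the frame of tray below 0.035 m and linear speed of tee below 0.02 m/s and contact force between tee and the fingers below 0.05 N and value of joint each of bin_left, bin_right below 0.06 rad and angle between tray's own z axis and vertical below 0.1 rad and distance of coupler_center from where it was at the start of the episode below 0.02 m and angle between each of canister, bottle, jar's own z axis and vertical below 0.2 rad); the robot touches nothing.
It fails at once if the bin that holds the coupler is tilted by more than 0.25 rad ((value of joint bin_left above 0.25 rad and y of coupler_center in the frame of rack above 0 m) or (value of joint bin_right above 0.25 rad and y of coupler_center in the frame of rack below 0 m)).
It fails at once if the tee is dropped into the tray (falls freely faster than 0.8 m/s) (linear speed of tee above 0.8 m/s and contact force between tee and the fingers below 0.05 N and horizontal distance between tee_center and tray below 0.13 m).
It fails at once if the tray is shoved more than 60 mm (distance of tray from where it was at the start of the episode above 0.06 m).
It fails at once if the canister, bottle or jar is knocked over or moved more than 40 mm (distance of any of canister, bottle, jar from where it was at the start of the episode above 0.04 m or angle between any of canister, bottle, jar's own z axis and vertical above 0.4 rad).
It also fails if it takes over 72 s, if anything falls off the work surface, if the arm or the gripper's body presses on something with over 40 N, if the wrist force passes 120 N, or if a joint passes its speed limit or range.

## Working session

There is one attempt and no reset: what is moved stays moved. The work goes in short steps, Python scripts to look and compute and a tool call to move; the robot and the scene stay as the last step left them, time stands still between calls to the robot, and variables do not carry over. Pictures are saved under pics/ and viewed, at most 10 in all, crops included, and the job is handed in when it is done.

Besides the shell and the picture viewer there is one more tool, called by a JSON object that holds its "fn" and its "kwargs". drive_tool: Moves the arm, as the interface text tells. Its arguments: {"type":"object","properties":{"moves":{"type":"array","items":{"type":"object","properties":{"fingers":{"type":"number"},"travel":{"type":"array","items":{"type":"number"}},"roll":{"type":"number"}}}},"newtons":{"type":"number"}},"required":["moves"]}

```bash
mkdir -p pics; cat > h.py <<'E'
from bench import *
import numpy as np, cv2
from scipy.spatial.transform import Rotation as R
def world(cam,px,depth=None,z=None,st=None):
    """pixel [row,col] -> world, by depth or by plane height z"""
    c=get_calibration(cam);K=np.array(c["intrinsics"])
    d=np.linalg.inv(K)@[px[1],px[0],1]
    if cam=="wrist":
        T=np.array(c["tool_from_camera"]);Rt=R.from_quat(st["ee_rot"]).as_matrix()
        Rw=Rt@T[:3,:3];o=Rt@T[:3,3]+st["ee_pos"]
    else:
        Rc=cv2.Rodrigues(np.array(c["rvec"],float))[0];Rw=Rc.T;o=-Rc.T@np.array(c["tvec"]).ravel()
    v=Rw@d
    s=depth if z is None else (z-o[2])/v[2]
    return o+s*v
E
python3 - <<'E'
from h import *
s=read_state();print(s)
ims=[]
for c in ("top","side"):
    im,d=camera(c);np.save(f"{c}_d.npy",d);ims.append(im);cv2.imwrite(f"pics/{c}0.png",im)
    for q in ("rack","rack_cheek","bin_left_pivot","bin_right_pivot","bin_left_tab","bin_right_tab","tee_center","coupler_center","tray","canister","bottle","jar"):
        for r in landmark_of(q,c)[:2]:
            p=r["position"];i,j=int(p[0]),int(p[1]);z=d[min(max(i,0),383),min(max(j,0),511)]
            print(c,q,round(r["score"],2),np.round(p),np.round(world(c,p,depth=z),3))
E
```

```text
{'t': 0.0, 'q': array([-1.51309206e+00,  1.59071345e-01,  1.59820426e+00,  1.02557620e-05,
        1.38618782e+00, -2.10071756e-01]), 'qvel': array([-7.14553005e-04,  1.63210687e-03, -1.31342229e-03,  1.10287451e-03,
        6.06180577e-04, -9.20661687e-05]), 'joint_torque': array([-7.17691946e-04, -3.96002305e+01, -3.31429839e+01, -3.55731790e-04,
        8.37075786e-03,  7.64916109e-06]), 'ee_pos': array([ 0.15210268, -0.55393278,  0.24131835]), 'ee_rot': array([ 9.91050074e-01,  1.33487359e-01,  7.62175035e-05, -9.32288719e-04]), 'force': array([-0.3290436 , -0.08244112, -0.75754566]), 'moment': array([ 0.04155624,  0.02394497, -0.03167414]), 'grasp_force': 0.0, 'width': 0.0858053375684974}
top rack 0.83 [161. 338.] [ 0.629 -0.179  0.14 ]
top rack_cheek 0.75 [171. 343.] [ 0.609 -0.194  0.113]
top bin_left_pivot 0.77 [183. 305.] [ 0.578 -0.106  0.135]
top bin_right_pivot 0.72 [197. 360.] [ 0.55  -0.228  0.145]
top bin_left_tab 0.63 [190. 309.] [ 0.561 -0.114  0.16 ]
top bin_right_tab 0.78 [198. 371.] [ 0.549 -0.248  0.165]
top bin_right_tab 0.35 [216. 208.] [0.495 0.118 0.087]
top 
[... 742 characters left out ...]
in_right_pivot 0.87 [308. 310.] [ 0.551 -0.271  0.028]
side bin_right_pivot 0.73 [188. 287.] [ 0.723  0.164 -0.005]
side bin_left_tab 0.66 [188. 284.] [0.683 0.1   0.035]
side bin_left_tab 0.45 [285. 330.] [ 0.599 -0.249  0.044]
side tee_center 0.6 [212. 206.] [0.492 0.11  0.008]
side tee_center 0.45 [249. 318.] [ 0.545 -0.288  0.16 ]
side coupler_center 0.67 [212. 206.] [0.492 0.111 0.01 ]
side coupler_center 0.52 [295. 354.] [ 0.62  -0.289  0.047]
side tray 0.79 [192. 249.] [0.62  0.165 0.005]
side canister 0.62 [222. 373.] [ 0.657 -0.265  0.163]
side bottle 0.7 [233. 308.] [ 0.548 -0.253  0.164]
side bottle 0.67 [210. 205.] [0.492 0.112 0.013]
side jar 0.75 [195. 189.] [0.478 0.199 0.01 ]
```

```bash
python3 - <<'E'
import cv2
t=cv2.imread("pics/top0.png")[90:250,140:420];s=cv2.imread("pics/side0.png")[150:350,160:440]
cv2.imwrite("pics/v1.png",cv2.vconcat([cv2.resize(t,(740,296*740//518//1),interpolation=3)[:,:][:290] if 0 else cv2.resize(t,(490,280),interpolation=3),cv2.resize(s,(490,315),interpolation=3)]))
E
```

```text
(no output)
```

View pics/v1.png

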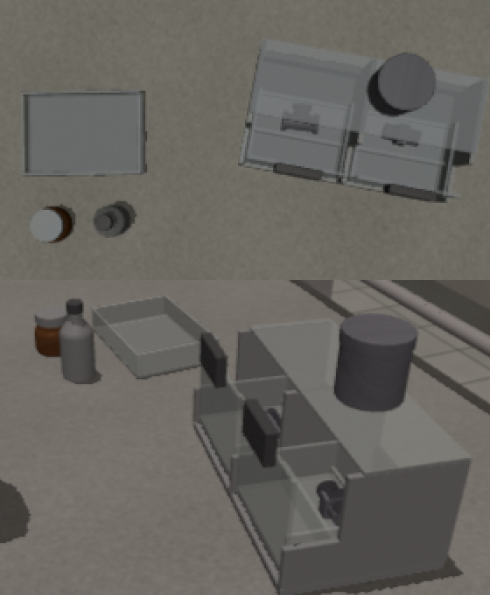

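The top part of the view shows the tee with its branch to the back in the left bin, at about full-image pixel (col 311, row 158). The square-collared coupler is in the right bin, and the tray is upper left with the bottle and jar in front of it. Next I fit the rack pose.

```bash
cat > fit.py <<'E'
from h import *
from scipy.optimize import least_squares
P={"rack":(0,0,0),"rack_cheek":(-.03,0,.138),"bin_left_pivot":(-.075,.072,.02),"bin_right_pivot":(-.075,-.072,.02),"bin_left_tab":(-.081,.072,.165),"bin_right_tab":(-.081,-.072,.165)}
obs=[]
for c in("top","side"):
    camera(c)
    for q in P:
        for r in landmark_of(q,c)[:2]:
            if r["score"]>.3: obs.append((c,q,r["position"]))
cal={c:get_calibration(c) for c in("top","side")}
def W(x,p): 
    a=x[2];return np.array([x[0]+p[0]*np.cos(a)-p[1]*np.sin(a),x[1]+p[0]*np.sin(a)+p[1]*np.cos(a),p[2]])
def pr(c,p): return cv2.projectPoints(np.array([p]),np.array(cal[c]["rvec"],float),np.array(cal[c]["tvec"],float),np.array(cal[c]["intrinsics"],float),None)[0].ravel()[::-1]
f=lambda x:np.concatenate([pr(c,W(x,P[q]))-o for c,q,o in obs])
s=least_squares(f,[.63,-.17,-.15],loss="soft_l1",f_scale=2)
print(s.x)
for (c,q,o),e in zip(obs,f(s.x).reshape(-1,2)): print(c,q,np.round(e,1))
# tabs' tops from top camera: dark pixels at height > .15
im,d=camera("top");
v,u=np.mgrid[170:215,280:400];pts=np.array([world("top",(a,b),depth=d[a,b]) for a,b in zip(v.ravel(),u.ravel())])
g=im[170:215,280:400].max(2).ravel()
for y0,y1 in((-.16,-.06),(-.30,-.19)):
    m=(g<75)&(pts[:,2]>.15)&(pts[:,2]<.18)&(pts[:,1]>y0)&(pts[:,1]<y1)
    q=pts[m]; print("tab",m.sum(),q.mean(0).round(3),q.min(0).round(3),q.max(0).round(3))
    print(cv2.minAreaRect(q[:,:2].astype(np.float32)))
for q in("tray","bottle","jar","tee_center","coupler_center"):
    for r in regions_of(q,"top")[:2]:
        m=r["region"];i=np.argwhere(m)
        p=np.array([world("top",a,depth=d[tuple(a)]) for a in i]);z=np.median(p[:,2])
        zz={"tray":.04,"bottle":.12,"jar":.065}.get(q,.04)
        w=np.array([world("top",a,z=zz) for a in i])
        print(q,round(r["score"],2),len(i),i.mean(0).round(),"z",z.round(3),cv2.minAreaRect(w[:,:2].astype(np.float32)))
cv2.imwrite("pics/v2.png",cv2.resize(im[140:200,280:400],(800,400),interpolation=3))
E
python3 fit.py
```

```text
[ 0.63810244 -0.19768059 -0.12834638]
top rack [ 0. -1.]
top rack_cheek [-2.6  0.9]
top rack_cheek [10.3 35.4]
top bin_left_pivot [ 2.6 -0.9]
top bin_right_pivot [0.5 1.4]
top bin_left_tab [-3.4 -0.9]
top bin_left_tab [ 44.5 -53.9]
top bin_right_tab [-0.3  5.1]
side rack [-2.6 -0.6]
side rack_cheek [0.2 1.6]
side bin_left_pivot [1.  2.7]
side bin_right_pivot [-3.5  0.9]
side bin_left_tab [-0.1 -3.3]
side bin_left_tab [-66.4   2.1]
side bin_right_tab [ 1.9 -2.2]Traceback (most recent call last):
  File "fit.py", line 20, in <module>
    v,u=np.mgrid[170:215,280:400];pts=np.array([world("top",(a,b),depth=d[a,b]) for a,b in zip(v.ravel(),u.ravel())])
                                                ~~~~~^^^^^^^^^^^^^^^^^^^^^^^^^^
  File "h.py", line 6, in world
    c=get_calibration(cam);K=np.array(c["intrinsics"])
ValueError: time passes only in moves, steps and waits
```

```bash
sed -i 's/^def world/import functools\ncal_=functools.lru_cache(None)(get_calibration)\ndef world/; s/c=get_calibration(cam);K/c=cal_(cam);K/' h.py; python3 fit.py | grep -v "^top\|^side"
```

```text
[ 0.63899895 -0.20112719 -0.18329193]
tab 156 [ 0.567 -0.115  0.164] [ 0.558 -0.144  0.152] [ 0.577 -0.085  0.169]
((0.5673759579658508, -0.114784836769104), (0.0588129386305809, 0.011980624869465828), 81.19209289550781)
tab 165 [ 0.544 -0.256  0.164] [ 0.536 -0.287  0.151] [ 0.554 -0.228  0.17 ]
((0.5443928837776184, -0.2575461268424988), (0.05985523760318756, 0.01218944601714611), 81.24690246582031)
tray 0.62 3337 [166. 186.] z 0.005 ((0.6185968518257141, 0.1798684000968933), (0.12093938142061234, 0.17585013806819916), 2.257117986679077)
tray 0.24 1026 [138. 369.] z 0.222 ((0.695953905582428, -0.2679680287837982), (0.07812339067459106, 0.09419626742601395), 46.4901123046875)
bottle 0.81 306 [216. 203.] z 0.083 ((0.49741414189338684, 0.12425898015499115), (0.04131323844194412, 0.046139881014823914), 1.6886285543441772)
jar 0.73 407 [218. 169.] z 0.065 ((0.4884020686149597, 0.21623247861862183), (0.048491235822439194, 0.056165941059589386), 1.8189327716827393)
```

View pics/v2.png

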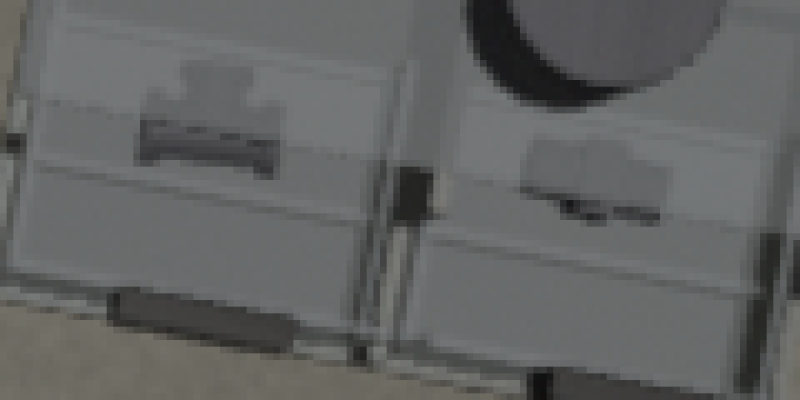

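The view confirms the tee in the left bin. The two tab rectangles agree on the rack at (0.636, -0.199) with yaw -0.157, and their 144.6 mm spacing matches the 144 given. I'll grip the left tab over its 60 mm width, so I roll to align and approach from above.

{"fn": "drive_tool", "kwargs": {"moves": [{"fingers": 0,"travel": [0,0,0],"roll": 0.142},{"fingers": 0,"travel": [0,0,0],"roll": 0.142},{"fingers": 0,"travel": [0,0,0],"roll": 0.141},{"fingers": 0,"travel": [34,-50,0],"roll": 0},{"fingers": 0,"travel": [34,-50,0],"roll": 0}], "newtons": 25}}

```text
t: 3.68
ee_pos: [0.2355, -0.4655, 0.2423]
ee_rot: [0.997, -0.079, 0.0, 0.0]
force: [0.5, -1.4, -0.0]
width: 0.0852
grasp_force: 0.0
```

{"fn": "drive_tool", "kwargs": {"moves": [{"fingers": 0,"travel": [34,-50,0],"roll": 0},{"fingers": 0,"travel": [34,-50,0],"roll": 0},{"fingers": 0,"travel": [34,-50,0],"roll": 0},{"fingers": 0,"travel": [34,-50,0],"roll": 0},{"fingers": 0,"travel": [34,-50,0],"roll": 0}]}}

```text
t: 4.3
ee_pos: [0.4432, -0.2446, 0.2426]
ee_rot: [0.997, -0.079, 0.0, 0.0]
force: [0.7, -0.9, -0.0]
width: 0.0855
grasp_force: 0.0
```

{"fn": "drive_tool", "kwargs": {"moves": [{"fingers": 0,"travel": [34,-50,0],"roll": 0},{"fingers": 0,"travel": [34,-50,0],"roll": 0},{"fingers": 0,"travel": [34,-50,0],"roll": 0},{"fingers": 0,"travel": [0,0,0],"roll": 0},{"fingers": 0,"travel": [0,0,0],"roll": 0}]}}

```text
t: 4.92
ee_pos: [0.566, -0.114, 0.2421]
ee_rot: [0.997, -0.078, -0.0, 0.0]
force: [0.0, -0.5, -0.0]
width: 0.0857
grasp_force: 0.0
```

```bash
cat >> h.py <<'E'
RO=np.array([.6357,-.199,0]);A=-.157
RR=R.from_euler("z",A).as_matrix()
def rack(p): return RR.T@(np.asarray(p)-RO)
def where():
    s=read_state();M=R.from_quat(s["ee_rot"]).as_matrix()
    print("t",round(s["t"],2),"rack",(1e3*rack(s["ee_pos"])).round(1),"world",s["ee_pos"].round(4),"yaw",np.arctan2(M[1,0],M[0,0]).round(3),"tilt",M[2,2].round(4),"w",s["width"].round(4),"f",s["force"].round(1),"g",round(s["grasp_force"],1));return s
E
python3 - <<'E'
from h import *
s=where();im,d=camera("wrist");cv2.imwrite("pics/w1.png",im)
for q in("bin_left_tab","bin_right_tab","tee_center","coupler_center"):
    for r in landmark_of(q,"wrist")[:2]:
        print(q,round(r["score"],2),np.round(r["position"]),(1e3*rack(world("wrist",r["position"],z=.165 if "tab" in q else .04,st=s))).round(1))
E
```

```text
Traceback (most recent call last):
  File "h.py", line 23, in where
    print("t",round(s["t"],2),"rack",(1e3*rack(s["ee_pos"])).round(1),"world",s["ee_pos"].round(4),"yaw",np.arctan2(M[1,0],M[0,0]).round(3),"tilt",M[2,2].round(4),"w",s["width"].round(4),"f",s["force"].round(1),"g",round(s["grasp_force"],1));return s
                                                                                                                                                                       ^^^^^^^^^^^^^^^^
AttributeError: 'float' object has no attribute 'round'
```

```bash
sed -i 's/s\["width"\].round(4)/round(s["width"],4)/' h.py
python3 - <<'E'
from h import *
s=where();im,d=camera("wrist");cv2.imwrite("pics/w1.png",im)
for q in("bin_left_tab","bin_right_tab","tee_center","coupler_center"):
    for r in landmark_of(q,"wrist")[:2]:
        print(q,round(r["score"],2),np.round(r["position"]),(1e3*rack(world("wrist",r["position"],z=.165 if "tab" in q else .04,st=s))).round(1))
E
```

```text
t 4.92 rack [-82.2  73.  242.1] world [ 0.566  -0.114   0.2421] yaw -0.157 tilt -1.0 w 0.0857 f [ 0.  -0.5 -0. ] g 0.0
bin_left_tab 0.92 [202. 258.] [-75.1  69.7 165. ]
bin_right_tab 0.9 [204. 473.] [-76.3 -74.6 165. ]
coupler_center 0.75 [207. 471.] [-128.  -161.4   40. ]
```

View pics/w1.png

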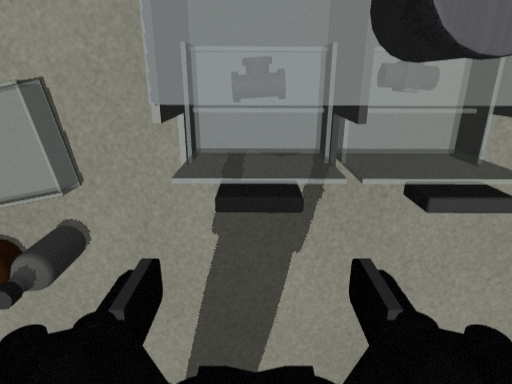

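The wrist view confirms the tee (col 257, row 80) in the left bin and the coupler in the right. The left tab (cols 217–303, rows 185–212) is centred between the fingers. Descending and gripping it.

{"fn": "drive_tool", "kwargs": {"moves": [{"fingers": 0,"travel": [1,0.5,30],"roll": 0},{"fingers": 0,"travel": [1,0.5,25],"roll": 0},{"fingers": 0,"travel": [0,0,20],"roll": 0},{"fingers": 0,"travel": [0,0,12],"roll": 0},{"fingers": 0,"travel": [0,0,0],"roll": 0}], "newtons": 25}}

```text
t: 5.8
ee_pos: [0.5674, -0.1154, 0.1547]
ee_rot: [0.997, -0.079, -0.001, -0.0]
force: [-0.2, -0.7, 1.1]
width: 0.0851
grasp_force: 0.0
```

{"fn": "drive_tool", "kwargs": {"moves": [{"fingers": 0.5,"travel": [0,0,0],"roll": 0},{"fingers": 0.6,"travel": [0,0,0],"roll": 0},{"fingers": 0.6,"travel": [0,0,0],"roll": 0},{"fingers": 0.6,"travel": [0,0,0],"roll": 0},{"fingers": 0.6,"travel": [0,0,0],"roll": 0}]}}

```text
t: 6.42
ee_pos: [0.5686, -0.1168, 0.1571]
ee_rot: [0.997, -0.079, 0.001, 0.002]
force: [-2.1, -3.7, 4.1]
width: 0.059
grasp_force: 28.8
```

{"fn": "drive_tool", "kwargs": {"moves": [{"fingers": 0.6,"travel": [-8.4,0,0.6],"roll": 0},{"fingers": 0.6,"travel": [-8.4,0,1.1],"roll": 0},{"fingers": 0.6,"travel": [-8.3,0,1.6],"roll": 0},{"fingers": 0.6,"travel": [-8.2,0,2.1],"roll": 0},{"fingers": 0.6,"travel": [-8.0,0,2.6],"roll": 0}]}}

```text
t: 7.05
ee_pos: [0.5293, -0.1105, 0.1498]
ee_rot: [0.997, -0.079, 0.004, 0.002]
force: [1.5, -5.4, 4.2]
width: 0.0592
grasp_force: 29.4
```

{"fn": "drive_tool", "kwargs": {"moves": [{"fingers": 0.6,"travel": [-7.8,0,3.1],"roll": 0},{"fingers": 0.6,"travel": [-7.6,0,3.6],"roll": 0},{"fingers": 0.6,"travel": [-7.4,0,4.1],"roll": 0},{"fingers": 0.6,"travel": [-7.1,0,4.5],"roll": 0},{"fingers": 0.6,"travel": [-6.8,0,5.0],"roll": 0}]}}

```text
t: 7.68
ee_pos: [0.4925, -0.1045, 0.1301]
ee_rot: [0.997, -0.078, 0.002, 0.002]
force: [-4.0, -3.9, 11.5]
width: 0.0595
grasp_force: 31.6
```

{"fn": "drive_tool", "kwargs": {"moves": [{"fingers": 0.6,"travel": [-6.5,0,5.4],"roll": 0},{"fingers": 0.6,"travel": [-6.1,0,5.8],"roll": 0},{"fingers": 0.6,"travel": [-5.8,0,6.2],"roll": 0},{"fingers": 0.6,"travel": [-5.4,0,6.5],"roll": 0},{"fingers": 0.6,"travel": [-5.0,0,6.8],"roll": 0}]}}

```text
t: 8.3
ee_pos: [0.4625, -0.0997, 0.0979]
ee_rot: [0.997, -0.078, 0.0, 0.001]
force: [-6.6, -4.0, 9.4]
width: 0.0592
grasp_force: 34.0
```

{"fn": "drive_tool", "kwargs": {"moves": [{"fingers": 0.6,"travel": [-4.5,0,7.1],"roll": 0},{"fingers": 0.6,"travel": [-4.1,0,7.4],"roll": 0},{"fingers": 0.6,"travel": [-3.6,0,7.6],"roll": 0},{"fingers": 0.6,"travel": [-3.1,0,7.8],"roll": 0},{"fingers": 0.6,"travel": [-2.6,0,8.0],"roll": 0}]}}

```text
t: 8.93
ee_pos: [0.4438, -0.0966, 0.0589]
ee_rot: [0.997, -0.078, -0.001, 0.001]
force: [-8.6, -7.2, 6.6]
width: 0.0595
grasp_force: 36.0
```

{"fn": "drive_tool", "kwargs": {"moves": [{"fingers": 0.6,"travel": [-1,0,4],"roll": 0},{"fingers": 0.6,"travel": [0,0,0],"roll": 0},{"fingers": 0.6,"travel": [0,0,0],"roll": 0},{"fingers": 0.6,"travel": [0,0,0],"roll": 0},{"fingers": 0.6,"travel": [0,0,0],"roll": 0}]}}

```text
t: 9.55
ee_pos: [0.4425, -0.0964, 0.0544]
ee_rot: [0.997, -0.078, -0.001, 0.001]
force: [-8.1, -6.7, 2.5]
width: 0.0592
grasp_force: 35.9
```

```bash
python3 - <<'E'
from h import *
s=where();ims=[]
for c in("side","top"):
    im,d=camera(c);ims.append(im)
    for q in("bin_left_tab","tee_center"):
        for r in landmark_of(q,c)[:2]:
            p=r["position"];print(c,q,round(r["score"],2),np.round(p),(1e3*rack(world(c,p,depth=d[int(p[0]),int(p[1])]))).round(1))
cv2.imwrite("pics/v3.png",cv2.hconcat([cv2.resize(ims[0][150:350,180:400],(400,364)),cv2.resize(ims[1][130:250,270:402],(400,364))]))
E
```

```text
t 9.55 rack [-206.9   71.1   54.4] world [ 0.4425 -0.0964  0.0544] yaw -0.156 tilt -1.0 w 0.0592 f [-8.1 -6.7  2.5] g 35.9
side bin_left_tab 0.66 [245. 213.] [-210.6   22.3  102.9]
side bin_left_tab 0.32 [220. 323.] [ 33.7 139.1  44.1]
side tee_center 0.83 [231. 286.] [-87.8   9.1 119.5]
top tee_center 0.81 [185. 306.] [-73.1  79.1 112.2]
```

View pics/v3.png

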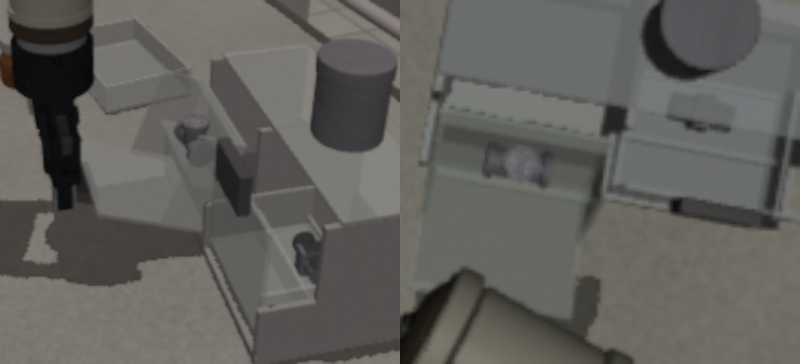

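The bin is at its stop and the tee rests on the partition with its branch up (right half, about col 520, row 162). I release, lift clear, and take a wrist look.

{"fn": "drive_tool", "kwargs": {"moves": [{"fingers": 0,"travel": [0,0,0],"roll": 0},{"fingers": 0,"travel": [0,0,0],"roll": 0},{"fingers": 0,"travel": [0,0,0],"roll": 0},{"fingers": 0,"travel": [0,0,-15],"roll": 0},{"fingers": 0,"travel": [0,0,-40],"roll": 0}]}}

```text
t: 10.48
ee_pos: [0.4425, -0.0947, 0.1092]
ee_rot: [0.997, -0.079, -0.002, -0.001]
force: [0.2, -0.4, 0.5]
width: 0.0856
grasp_force: 0.0
```

{"fn": "drive_tool", "kwargs": {"moves": [{"fingers": 0,"travel": [0,0,-50],"roll": 0},{"fingers": 0,"travel": [0,0,-50],"roll": 0},{"fingers": 0.2,"travel": [40,0,-10],"roll": 0},{"fingers": 0.2,"travel": [30,0,0],"roll": 0},{"fingers": 0.2,"travel": [0,0,0],"roll": 0}]}}

```text
t: 11.1
ee_pos: [0.5143, -0.1067, 0.2205]
ee_rot: [0.997, -0.078, 0.001, 0.0]
force: [-0.5, -0.4, 0.6]
width: 0.0684
grasp_force: 0.0
```

```bash
python3 - <<'E'
from h import *
s=where();im,d=camera("wrist");cv2.imwrite("pics/w2.png",im)
for r in landmark_of("tee_center","wrist")[:2]:
    p=r["position"];print(round(r["score"],2),np.round(p),(1e3*rack(world("wrist",p,z=.0855,st=s))).round(1),(1e3*rack(world("wrist",p,depth=d[int(p[0]),int(p[1])],st=s))).round(1))
for r in regions_of("tee_center","wrist")[:1]:
    i=np.argwhere(r["region"]);w=np.array([rack(world("wrist",a,depth=d[tuple(a)],st=s)) for a in i])*1e3
    print(round(r["score"],2),len(i),"pct",np.percentile(w,[2,50,98],axis=0).round(1))
    b=w[w[:,2]<98];print("run",len(b),np.percentile(b,[2,50,98],axis=0).round(1))
    h=w[w[:,2]>98];print("branch",len(h),np.percentile(h,[2,50,98],axis=0).round(1)) 
    np.save("tee.npy",w)
E
```

```text
t 11.1 rack [-134.4   72.2  220.5] world [ 0.5143 -0.1067  0.2205] yaw -0.157 tilt -1.0 w 0.0684 f [-0.5 -0.4  0.6] g 0.0
0.66 [107. 258.] [-69.4  68.7  85.5] [-67.6  68.9 109.8]
0.66 2338 pct [[-78.3  44.7  87.7]
 [-65.   69.2 109. ]
 [-52.5  92.8 111.4]]
run 857 [[-79.2  44.   77.8]
 [-63.7  79.7  94.5]
 [-52.5  93.   97.8]]
branch 1481 [[-77.6  45.5  98.3]
 [-65.   68.6 109.9]
 [-52.9  92.1 111.5]]
```

View pics/w2.png

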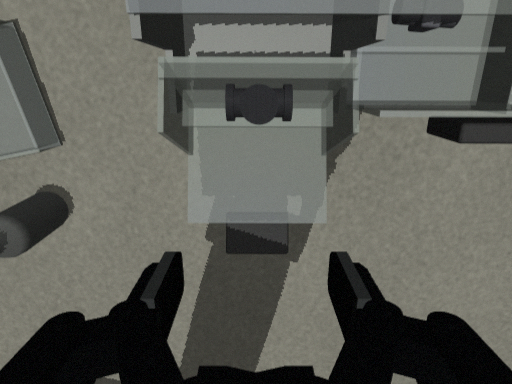

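The wrist view shows the tee (cols 225–292, row 103) standing square across the bin with its branch up. I pin down the run's x from the collars.

```bash
python3 - <<'E'
import numpy as np
w=np.load("tee.npy")
for n,m in(("endL",(w[:,1]>84)),("endR",w[:,1]<53)):
    print(n,m.sum(),np.percentile(w[m],[2,10,50,90,98],axis=0).round(1).tolist())
    e=w[m]; t=e[e[:,2]>np.percentile(e[:,2],70)];print("top",t.mean(0).round(1))
E
```

```text
endL 473 [[-78.4, 84.1, 85.5], [-75.4, 85.0, 90.1], [-64.5, 89.1, 95.8], [-55.3, 92.8, 98.9], [-52.5, 93.6, 99.7]]
top [-65.4  90.6  98.7]
endR 442 [[-78.3, 43.8, 87.6], [-75.5, 44.6, 90.9], [-65.1, 48.2, 95.8], [-55.2, 51.9, 98.9], [-53.1, 52.7, 99.8]]
top [-65.8  46.7  98.6]
```

{"fn": "drive_tool", "kwargs": {"moves": [{"fingers": 0.2,"travel": [33,2,0],"roll": 0},{"fingers": 0.2,"travel": [32,1,0],"roll": 0},{"fingers": 0.2,"travel": [0,0,40],"roll": 0},{"fingers": 0.2,"travel": [0,0,40],"roll": 0},{"fingers": 0.2,"travel": [0,0,15],"roll": 0}]}}

```text
t: 11.88
ee_pos: [0.5744, -0.1187, 0.1218]
ee_rot: [0.997, -0.079, -0.002, -0.001]
force: [0.6, -0.5, -0.0]
width: 0.0682
grasp_force: 0.0
```

{"fn": "drive_tool", "kwargs": {"moves": [{"fingers": 0.2,"travel": [0,0,15],"roll": 0},{"fingers": 0.2,"travel": [0,0,10],"roll": 0},{"fingers": 0.2,"travel": [0,0,3],"roll": 0},{"fingers": 0.2,"travel": [0,0,3],"roll": 0},{"fingers": 0.2,"travel": [0,0,0],"roll": 0}]}}

```text
t: 12.5
ee_pos: [0.577, -0.1197, 0.0938]
ee_rot: [0.997, -0.079, 0.0, 0.0]
force: [0.2, 0.7, -0.2]
width: 0.0681
grasp_force: 0.0
```

{"fn": "drive_tool", "kwargs": {"moves": [{"fingers": 0.2,"travel": [0,0,2],"roll": 0},{"fingers": 0.2,"travel": [0,0,2],"roll": 0},{"fingers": 0.2,"travel": [0,0,0],"roll": 0},{"fingers": 0.2,"travel": [0,0,0],"roll": 0},{"fingers": 0.2,"travel": [0,0,0],"roll": 0}]}}

```text
t: 13.12
ee_pos: [0.5776, -0.1202, 0.0905]
ee_rot: [0.997, -0.078, 0.001, 0.001]
force: [0.5, -0.4, 5.9]
width: 0.0684
grasp_force: 0.0
```

{"fn": "drive_tool", "kwargs": {"moves": [{"fingers": 0.4,"travel": [0,0,0],"roll": 0},{"fingers": 0.6,"travel": [0,0,0],"roll": 0},{"fingers": 0.7,"travel": [0,0,0],"roll": 0},{"fingers": 0.7,"travel": [0,0,0],"roll": 0},{"fingers": 0.7,"travel": [0,0,0],"roll": 0}], "newtons": 30}}

```text
t: 13.75
ee_pos: [0.5766, -0.1197, 0.0894]
ee_rot: [0.997, -0.079, -0.0, 0.0]
force: [-1.0, -0.8, 5.0]
width: 0.049
grasp_force: 30.5
```

{"fn": "drive_tool", "kwargs": {"moves": [{"fingers": 0.7,"travel": [0,0,-8],"roll": 0},{"fingers": 0.7,"travel": [0,0,-20],"roll": 0},{"fingers": 0.7,"travel": [0,0,-40],"roll": 0},{"fingers": 0.7,"travel": [0,0,-45],"roll": 0},{"fingers": 0.7,"travel": [0,0,-30],"roll": 0}]}}

```text
t: 14.38
ee_pos: [0.5775, -0.1197, 0.2362]
ee_rot: [0.997, -0.078, 0.002, 0.0]
force: [1.4, -0.6, -0.2]
width: 0.0491
grasp_force: 31.5
```

{"fn": "drive_tool", "kwargs": {"moves": [{"fingers": 0.7,"travel": [0,-30,0],"roll": 0},{"fingers": 0.7,"travel": [0,-45,0],"roll": 0},{"fingers": 0.7,"travel": [-1,-50,0],"roll": 0},{"fingers": 0.7,"travel": [-1,-50,0],"roll": 0},{"fingers": 0.7,"travel": [-1,-50,0],"roll": 0}]}}

```text
t: 15.0
ee_pos: [0.609, 0.1049, 0.2336]
ee_rot: [0.997, -0.079, 0.0, -0.0]
force: [0.6, -0.2, -1.2]
width: 0.0494
grasp_force: 31.5
```

{"fn": "drive_tool", "kwargs": {"moves": [{"fingers": 0.7,"travel": [-1,-48,0],"roll": 0},{"fingers": 0.7,"travel": [-1,-30,0],"roll": 0},{"fingers": 0.7,"travel": [0,0,0],"roll": 0},{"fingers": 0.7,"travel": [0,0,0],"roll": 0},{"fingers": 0.7,"travel": [0,0,0],"roll": 0}]}}

```text
t: 15.62
ee_pos: [0.6193, 0.1793, 0.2327]
ee_rot: [0.997, -0.079, 0.0, 0.0]
force: [-0.7, -0.7, -1.6]
width: 0.0493
grasp_force: 31.6
```

```bash
python3 - <<'E'
from h import *
s=where();im,d=camera("wrist");i1,d1=camera("side")
cv2.imwrite("pics/v4.png",cv2.hconcat([cv2.resize(im,(400,300)),cv2.resize(i1[60:285,130:430],(400,300))]))
for r in regions_of("tray","wrist")[:1]:
    w=np.array([world("wrist",a,z=.04,st=s) for a in np.argwhere(r["region"])]);print("tray",r["score"],cv2.minAreaRect(w[:,:2].astype(np.float32)))
for q in("tray","tee_center"):
    for r in landmark_of(q,"wrist")[:1]: p=r["position"];print(q,r["score"],p,world("wrist",p,z=.0 if q=="tray" else .235,st=s),d[int(p[0]),int(p[1])])
E
```

```text
t 15.62 rack [-75.4 371.1 232.7] world [0.6193 0.1793 0.2327] yaw -0.159 tilt -1.0 w 0.0493 f [-0.7 -0.7 -1.6] g 31.6
tray 0.62 ((0.6239974498748779, 0.18020156025886536), (0.1231469139456749, 0.17075414955615997), 2.410170316696167)
tray 0.77 [156.8, 252.8] [0.62243096 0.18062816 0.        ] 0.36831063
tee_center 0.8 [267.5, 253.1] [0.62454496 0.17814836 0.235     ] 0.12934889
```

View pics/v4.png

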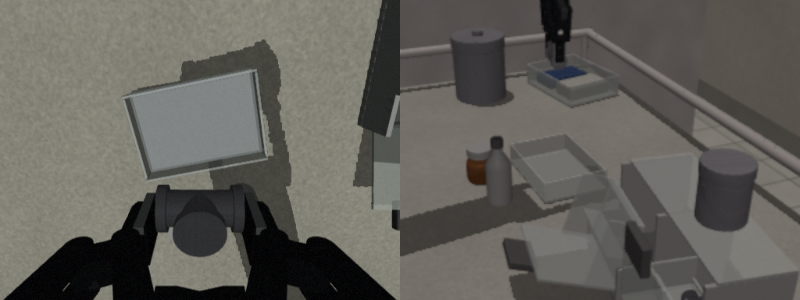

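The tee is held across the fingers, with the clear tray directly below in the wrist view (centre about (0.623, 0.180)). Lowering.

{"fn": "drive_tool", "kwargs": {"moves": [{"fingers": 0.7,"travel": [3,0,40],"roll": 0},{"fingers": 0.7,"travel": [0,0,50],"roll": 0},{"fingers": 0.7,"travel": [0,0,45],"roll": 0},{"fingers": 0.7,"travel": [0,0,30],"roll": 0},{"fingers": 0.7,"travel": [0,0,15],"roll": 0}]}}

```text
t: 16.5
ee_pos: [0.621, 0.1797, 0.0502]
ee_rot: [0.997, -0.079, -0.002, 0.0]
force: [0.4, 0.7, -0.9]
width: 0.0493
grasp_force: 31.5
```

{"fn": "drive_tool", "kwargs": {"moves": [{"fingers": 0.7,"travel": [0,0,10],"roll": 0},{"fingers": 0.7,"travel": [0,0,6],"roll": 0},{"fingers": 0.7,"travel": [0,0,3],"roll": 0},{"fingers": 0.7,"travel": [0,0,3],"roll": 0},{"fingers": 0.7,"travel": [0,0,2],"roll": 0}]}}

```text
t: 17.12
ee_pos: [0.6225, 0.18, 0.0287]
ee_rot: [0.997, -0.079, 0.0, -0.0]
force: [-0.5, 0.3, -1.5]
width: 0.0492
grasp_force: 31.5
```

{"fn": "drive_tool", "kwargs": {"moves": [{"fingers": 0.7,"travel": [0,0,2],"roll": 0},{"fingers": 0.7,"travel": [0,0,1.5],"roll": 0},{"fingers": 0.7,"travel": [0,0,1.5],"roll": 0},{"fingers": 0.7,"travel": [0,0,1],"roll": 0},{"fingers": 0.7,"travel": [0,0,0],"roll": 0}]}}

```text
t: 17.75
ee_pos: [0.6222, 0.18, 0.0223]
ee_rot: [0.997, -0.079, -0.0, 0.0]
force: [0.5, 0.2, -1.4]
width: 0.0497
grasp_force: 31.5
```

{"fn": "drive_tool", "kwargs": {"moves": [{"fingers": 0.7,"travel": [0,0,1],"roll": 0},{"fingers": 0.7,"travel": [0,0,1],"roll": 0},{"fingers": 0.7,"travel": [0,0,0],"roll": 0},{"fingers": 0.7,"travel": [0,0,0],"roll": 0},{"fingers": 0.7,"travel": [0,0,0],"roll": 0}]}}

```text
t: 18.38
ee_pos: [0.6224, 0.18, 0.022]
ee_rot: [0.997, -0.078, -0.0, 0.0]
force: [-4.4, -1.0, 8.1]
width: 0.0493
grasp_force: 32.8
```

Contact with the tray floor (8 N). Releasing.

{"fn": "drive_tool", "kwargs": {"moves": [{"fingers": 0.35,"travel": [0,0,0],"roll": 0},{"fingers": 0.3,"travel": [0,0,0],"roll": 0},{"fingers": 0.25,"travel": [0,0,0],"roll": 0},{"fingers": 0.15,"travel": [0,0,0],"roll": 0},{"fingers": 0.1,"travel": [0,0,0],"roll": 0}]}}

```text
t: 19.0
ee_pos: [0.6222, 0.18, 0.0203]
ee_rot: [0.997, -0.078, -0.0, 0.0]
force: [-0.3, -0.3, 0.3]
width: 0.077
grasp_force: 0.0
```

{"fn": "drive_tool", "kwargs": {"moves": [{"fingers": 0.1,"travel": [0,0,0],"roll": 0},{"fingers": 0.1,"travel": [0,0,0],"roll": 0},{"fingers": 0.1,"travel": [0,0,-15],"roll": 0},{"fingers": 0.1,"travel": [0,0,-40],"roll": 0},{"fingers": 0.1,"travel": [0,0,-50],"roll": 0}]}}

```text
t: 19.62
ee_pos: [0.6215, 0.1799, 0.1265]
ee_rot: [0.997, -0.079, -0.001, 0.0]
force: [1.1, -0.1, 0.1]
width: 0.077
grasp_force: 0.0
```

{"fn": "drive_tool", "kwargs": {"moves": [{"fingers": 0,"travel": [0,0,-50],"roll": 0},{"fingers": 0,"travel": [0,0,-50],"roll": 0},{"fingers": 0,"travel": [0,0,-10],"roll": 0},{"fingers": 0,"travel": [0,0,0],"roll": 0},{"fingers": 0,"travel": [0,0,0],"roll": 0}]}}

```text
t: 20.25
ee_pos: [0.6211, 0.1799, 0.2333]
ee_rot: [0.997, -0.079, -0.002, 0.0]
force: [-0.5, 0.1, -0.3]
width: 0.0857
grasp_force: 0.0
```

```bash
python3 - <<'E'
from h import *
s=where();im,d=camera("wrist");it,dt=camera("top")
cv2.imwrite("pics/v5.png",cv2.hconcat([cv2.resize(im,(400,300)),cv2.resize(it[130:250,260:420],(400,300))]))
for r in landmark_of("tee_center","wrist")[:1]: print(r["score"],r["position"],world("wrist",r["position"],z=.018,st=s))
for r in landmark_of("bin_left_tab","top")[:2]:p=r["position"]; print(r["score"],p,(1e3*rack(world("top",p,depth=dt[int(p[0]),int(p[1])]))).round(1))
for r in regions_of("bin_left_tab","top")[:2]:
    w=np.array([rack(world("top",a,depth=dt[tuple(a)]))*1e3 for a in np.argwhere(r["region"])]);print(r["score"],len(w),np.percentile(w,[3,50,97],axis=0).round(1))
# dark tab pixels
v,u=np.mgrid[200:245,280:345];w=np.array([rack(world("top",(a,b),depth=dt[a,b]))*1e3 for a,b in zip(v.ravel(),u.ravel())]);g=it[200:245,280:345].max(2).ravel()
m=(g<75)&(w[:,2]>30)&(w[:,0]<-140);print(m.sum(),np.percentile(w[m],[3,50,97],axis=0).round(1) if m.any() else "")
E
```

```text
t 20.25 rack [-73.6 371.9 233.3] world [0.6211 0.1799 0.2333] yaw -0.157 tilt -1.0 w 0.0857 f [-0.5  0.1 -0.3] g 0.0
0.9 [160.2, 252.6] [0.62369148 0.1812319  0.018     ]
318 [[-212.6   44.6   55.6]
 [-198.1   72.5   61.4]
 [-183.7   99.7   66.8]]
```

View pics/v5.png

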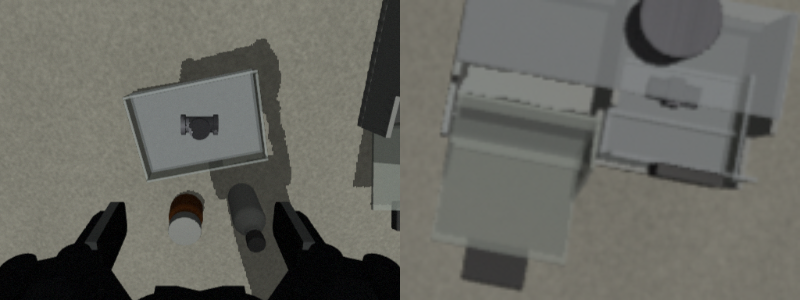

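The tee lies flat in the middle of the tray (left half, about col 200, row 125). The tab is where the geometry says, with its tip at rack x -212, z 66 mm. Back to re-grip the tab.

{"fn": "drive_tool", "kwargs": {"moves": [{"fingers": 0,"travel": [-22,50,0],"roll": 0},{"fingers": 0,"travel": [-22,50,0],"roll": 0},{"fingers": 0,"travel": [-22,50,0],"roll": 0},{"fingers": 0,"travel": [-22,50,0],"roll": 0},{"fingers": 0,"travel": [-22,50,0],"roll": 0}], "newtons": 25}}

```text
t: 21.12
ee_pos: [0.4733, -0.0509, 0.2352]
ee_rot: [0.997, -0.078, 0.0, 0.0]
force: [-0.5, 0.7, 0.4]
width: 0.0856
grasp_force: 0.0
```

{"fn": "drive_tool", "kwargs": {"moves": [{"fingers": 0,"travel": [-22,50,0],"roll": 0},{"fingers": 0,"travel": [0,0,0],"roll": 0},{"fingers": 0,"travel": [0,0,40],"roll": 0},{"fingers": 0,"travel": [0,0,40],"roll": 0},{"fingers": 0,"travel": [0,0,0],"roll": 0}]}}

```text
t: 21.75
ee_pos: [0.4428, -0.0937, 0.1524]
ee_rot: [0.997, -0.078, -0.003, -0.002]
force: [-0.9, -0.3, 0.5]
width: 0.0854
grasp_force: 0.0
```

```bash
python3 -c "
from h import *
where()"
```

```text
t 21.75 rack [-207.    73.9  152.4] world [ 0.4428 -0.0937  0.1524] yaw -0.156 tilt -1.0 w 0.0854 f [-0.9 -0.3  0.5] g 0.0
```

{"fn": "drive_tool", "kwargs": {"moves": [{"fingers": 0,"travel": [2,2,30],"roll": 0},{"fingers": 0,"travel": [0,0,35],"roll": 0},{"fingers": 0,"travel": [0,0,20],"roll": 0},{"fingers": 0,"travel": [0,0,12],"roll": 0},{"fingers": 0,"travel": [0,0,0],"roll": 0}]}}

```text
t: 22.38
ee_pos: [0.4471, -0.0979, 0.0589]
ee_rot: [0.997, -0.078, 0.0, 0.0]
force: [-0.5, 0.3, -0.1]
width: 0.0851
grasp_force: 0.0
```

{"fn": "drive_tool", "kwargs": {"moves": [{"fingers": 0.5,"travel": [0,0,0],"roll": 0},{"fingers": 0.6,"travel": [0,0,0],"roll": 0},{"fingers": 0.6,"travel": [0,0,0],"roll": 0},{"fingers": 0.6,"travel": [0,0,0],"roll": 0},{"fingers": 0.6,"travel": [0,0,0],"roll": 0}]}}

```text
t: 23.0
ee_pos: [0.4477, -0.0975, 0.06]
ee_rot: [0.997, -0.079, 0.001, -0.001]
force: [-0.3, 5.8, 6.5]
width: 0.0593
grasp_force: 26.3
```

{"fn": "drive_tool", "kwargs": {"moves": [{"fingers": 0.6,"travel": [2.6,0,-8.0],"roll": 0},{"fingers": 0.6,"travel": [3.1,0,-7.8],"roll": 0},{"fingers": 0.6,"travel": [3.6,0,-7.6],"roll": 0},{"fingers": 0.6,"travel": [4.1,0,-7.4],"roll": 0},{"fingers": 0.6,"travel": [4.5,0,-7.1],"roll": 0}]}}

```text
t: 23.62
ee_pos: [0.4643, -0.1001, 0.0965]
ee_rot: [0.997, -0.079, -0.0, -0.001]
force: [3.9, 4.2, -6.0]
width: 0.0593
grasp_force: 28.2
```

Following the arc; the grip holds.

{"fn": "drive_tool", "kwargs": {"moves": [{"fingers": 0.6,"travel": [5.0,0,-6.8],"roll": 0},{"fingers": 0.6,"travel": [5.4,0,-6.5],"roll": 0},{"fingers": 0.6,"travel": [5.8,0,-6.2],"roll": 0},{"fingers": 0.6,"travel": [6.1,0,-5.8],"roll": 0},{"fingers": 0.6,"travel": [6.5,0,-5.4],"roll": 0}]}}

```text
t: 24.25
ee_pos: [0.4922, -0.1046, 0.127]
ee_rot: [0.997, -0.078, -0.001, -0.001]
force: [0.4, 4.9, -4.7]
width: 0.0592
grasp_force: 27.8
```

{"fn": "drive_tool", "kwargs": {"moves": [{"fingers": 0.6,"travel": [6.8,0,-5.0],"roll": 0},{"fingers": 0.6,"travel": [7.1,0,-4.5],"roll": 0},{"fingers": 0.6,"travel": [7.4,0,-4.1],"roll": 0},{"fingers": 0.6,"travel": [7.6,0,-3.6],"roll": 0},{"fingers": 0.6,"travel": [7.8,0,-3.1],"roll": 0}]}}

```text
t: 24.88
ee_pos: [0.5286, -0.1105, 0.1477]
ee_rot: [0.997, -0.078, -0.001, -0.0]
force: [-1.8, 6.0, -0.6]
width: 0.0591
grasp_force: 27.1
```

{"fn": "drive_tool", "kwargs": {"moves": [{"fingers": 0.6,"travel": [8.0,0,-2.6],"roll": 0},{"fingers": 0.6,"travel": [8.2,0,-2.1],"roll": 0},{"fingers": 0.6,"travel": [8.3,0,-1.6],"roll": 0},{"fingers": 0.6,"travel": [8.4,0,-1.1],"roll": 0},{"fingers": 0.6,"travel": [6,0,-0.6],"roll": 0}]}}

```text
t: 25.5
ee_pos: [0.5677, -0.1168, 0.1565]
ee_rot: [0.997, -0.078, -0.0, -0.0]
force: [-1.5, 6.1, 0.7]
width: 0.0586
grasp_force: 26.6
```

```bash
python3 -c "
from h import *
where()"
```

```text
t 25.5 rack [-80.   70.5 156.5] world [ 0.5677 -0.1168  0.1565] yaw -0.157 tilt -1.0 w 0.0586 f [-1.5  6.1  0.7] g 26.6
```

{"fn": "drive_tool", "kwargs": {"moves": [{"fingers": 0.6,"travel": [3,0,0],"roll": 0},{"fingers": 0.6,"travel": [3,0,0],"roll": 0},{"fingers": 0.6,"travel": [2,0,0],"roll": 0},{"fingers": 0.6,"travel": [0,0,0],"roll": 0},{"fingers": 0.6,"travel": [0,0,0],"roll": 0}]}}

```text
t: 26.12
ee_pos: [0.5759, -0.1182, 0.1569]
ee_rot: [0.997, -0.079, 0.001, -0.0]
force: [-0.6, 5.1, 2.6]
width: 0.0588
grasp_force: 26.3
```

{"fn": "drive_tool", "kwargs": {"moves": [{"fingers": 0.6,"travel": [2,0,0],"roll": 0},{"fingers": 0.6,"travel": [2,0,0],"roll": 0},{"fingers": 0.6,"travel": [2,0,0],"roll": 0},{"fingers": 0.6,"travel": [0,0,0],"roll": 0},{"fingers": 0.6,"travel": [0,0,0],"roll": 0}]}}

```text
t: 26.75
ee_pos: [0.5818, -0.1191, 0.157]
ee_rot: [0.997, -0.078, 0.0, -0.0]
force: [0.1, 5.5, 2.9]
width: 0.0588
grasp_force: 26.2
```

```bash
python3 - <<'E'
from h import *
s=where();i1,d1=camera("side");it,dt=camera("wrist")
cv2.imwrite("pics/v6.png",cv2.hconcat([cv2.resize(i1[150:300,200:400],(400,300)),cv2.resize(it,(400,300))]))
E
```

```text
t 26.75 rack [-65.8  70.5 157. ] world [ 0.5818 -0.1191  0.157 ] yaw -0.157 tilt -1.0 w 0.0588 f [0.1 5.5 2.9] g 26.2
```

View pics/v6.png

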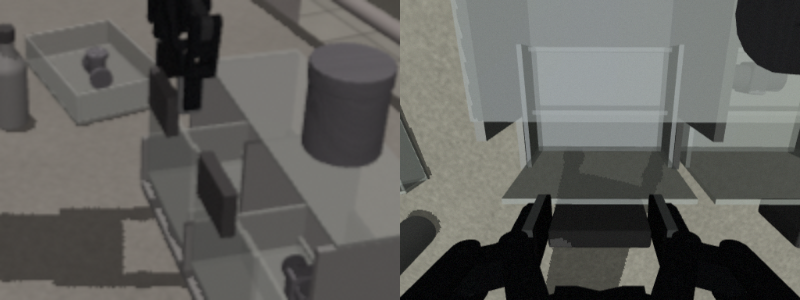

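The left tab and front wall line up with the right bin's (front edges both near row 203 in the wrist view), so the bin looks shut. I release, retreat, and measure it.

{"fn": "drive_tool", "kwargs": {"moves": [{"fingers": 0,"travel": [0,0,0],"roll": 0},{"fingers": 0,"travel": [0,0,0],"roll": 0},{"fingers": 0,"travel": [0,0,0],"roll": 0},{"fingers": 0,"travel": [0,0,-15],"roll": 0},{"fingers": 0,"travel": [0,0,-40],"roll": 0}]}}

```text
t: 27.48
ee_pos: [0.5798, -0.1189, 0.2095]
ee_rot: [0.997, -0.079, -0.002, -0.001]
force: [1.0, 0.2, -0.1]
width: 0.085
grasp_force: 0.0
```

{"fn": "drive_tool", "kwargs": {"moves": [{"fingers": 0.5,"travel": [-50,0,-10],"roll": 0},{"fingers": 1,"travel": [-50,0,0],"roll": 0},{"fingers": 1,"travel": [-50,0,0],"roll": 0},{"fingers": 1,"travel": [-30,0,0],"roll": 0},{"fingers": 1,"travel": [0,0,0],"roll": 0}]}}

```text
t: 28.1
ee_pos: [0.4025, -0.091, 0.2213]
ee_rot: [0.997, -0.079, 0.001, 0.001]
force: [0.6, -0.3, 0.3]
width: -0.0003
grasp_force: 0.0
```

```bash
cat > tab.py <<'E'
from h import *
where();im,d=camera("top")
v,u=np.mgrid[170:215,280:400];pts=np.array([world("top",(a,b),depth=d[a,b]) for a,b in zip(v.ravel(),u.ravel())])
g=im[170:215,280:400].max(2).ravel()
for y0,y1 in((-.16,-.06),(-.30,-.19)):
    m=(g<75)&(pts[:,2]>.15)&(pts[:,2]<.18)&(pts[:,1]>y0)&(pts[:,1]<y1)
    q=pts[m];print("tab",m.sum(),(1e3*rack(q.mean(0))).round(1),(1e3*rack(np.r_[cv2.minAreaRect(q[:,:2].astype(np.float32))[0],.165])).round(1))
for q in("tee_center","tray","canister","bottle","jar"):
    for r in landmark_of(q,"top")[:1]: print(q,round(r["score"],2),np.round(r["position"]))
E
python3 tab.py
```

```text
t 28.1 rack [-247.2   70.2  221.3] world [ 0.4025 -0.091   0.2213] yaw -0.158 tilt -1.0 w -0.0003 f [ 0.6 -0.3  0.3] g 0.0
tab 157 [-80.8  72.6 164.6] [-80.6  72.5 165. ]
tab 164 [-81.2 -70.6 164.6] [-80.8 -71.8 165. ]
tee_center 0.46 [167. 190.]
tray 0.75 [165. 190.]
canister 0.85 [143. 363.]
bottle 0.59 [215. 209.]
jar 0.96 [220. 172.]
```

The left tab is at -80.6, level with the right one and with its starting place, so the bin is shut. Nothing else has moved.

```bash
python3 -c "
from bench import *
print(hand_in())"
```

```text
the job is handed in; nothing more can be done
None
```

The job is handed in (no verdict was returned): the tee lies released in the clear tray, the left bin is shut again, and my last camera check showed the other bin, tray, canister, bottle and jar where they started.

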